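# Brush the rework scrap off the transport deck

## Task

Take the hand brush from its mat and, with the brush alone, sweep the three scrap pieces off the open end of the raised deck into the empty scrap tray, not into the tray with the boards. Leave the two support pins standing where they are on the deck, then stand the brush back on its mat, bristles down, and let go.

Things in the scene. Friction and masses are not known exactly. Their poses are not given: they have to be found in the camera images.
- deck: Raised flat dark steel deck, fixed to the bench, 170 (x) x 260 (y) mm, top face 60 mm above the bench. Origin on the bench under its centre. An aluminium rail 8 mm thick, rising 12 mm above the top face, runs along each long side (inner faces at x = -77 and +77 mm); the two ends (y = -130 and +130 mm) are open with no lip. The space under each end is open.
- scrap_tray: Empty grey open tray, fixed, 170 (x) x 120 (y) x 48 mm high, walls 4 mm. Origin at the centre of its underside on the bench. It stands at one of the two open ends of the deck (which one varies), tucked 15 mm under the deck, its centre 175 mm from the deck's centre along the deck's y axis.
- board_tray: Grey tray of the same size and height with one dividing wall and two green circuit boards in it, at the deck's other open end. Fixed. Origin at the centre of its underside. No scrap belongs in it.
- mat: Flat black rubber mat, fixed to the bench, 150 (x) x 100 (y) x 4 mm. Origin at the centre of its underside.
- brush: Loose block brush, 130 g, standing bristles down on the mat, long side along its x axis. Origin at the centre of the bristle ends, z up. Stiff bristle block 90 (x) x 34 (y) x 24 mm; wooden back 94 x 38 mm from z = 24 to 38 mm; on it an upright wooden grip ridge 60 (x) x 20 (y) mm from z = 38 to 79 mm, to be gripped across y.
- scrap_plug: Loose white plastic connector block, 34 x 16 x 14 mm high, lying on the deck. Origin at the centre of its underside.
- scrap_sink: Loose finned aluminium heat-sink piece, 26 x 26 x 18 mm high, lying on the deck. Origin at the centre of its underside.
- scrap_corner: Loose broken-off green board corner, 32 x 22 x 5 mm with a black block 20 x 16 mm on it up to 16 mm. Lying on the deck. Origin at the centre of its underside.
- pin_a: Steel support pin standing loose on the deck near its +x rail: foot 20 mm diameter x 12 mm, stem 8 mm diameter, 34 mm high in all. Origin at the centre of its underside.
- pin_b: A second support pin just like pin_a, also near the +x rail.
Things that resemble listed ones, but are neither listed nor needed, are in the scene too. What is meant by the scrap_plug is not blue or purple, and is the smaller of those in its own colour.

How it is judged:
On the way, in this order (a step that is already met when the one before it is completed fails the run):
1. the brush is held low over the deck (x of brush in the frame of deck between -0.09 and 0.09 m and y of brush in the frame of deck between -0.17 and 0.17 m and z of brush in the frame of deck between 0.05 and 0.078 m), for 0.2 s.
2. all three scrap pieces are in the empty scrap tray (x of scrap_plug in the frame of scrap_tray between -0.083 and 0.083 m and y of scrap_plug in the frame of scrap_tray between -0.058 and 0.058 m and z of scrap_plug in the frame of scrap_tray between 0 and 0.047 m and x of scrap_sink in the frame of scrap_tray between -0.083 and 0.083 m and y of scrap_sink in the frame of scrap_tray between -0.058 and 0.058 m and z of scrap_sink in the frame of scrap_tray between 0 and 0.047 m and x of scrap_corner in the frame of scrap_tray between -0.083 and 0.083 m and y of scrap_corner in the frame of scrap_tray between -0.058 and 0.058 m and z of scrap_corner in the frame of scrap_tray between 0 and 0.047 m), for 0.2 s.
At the end, for the whole second after the job is handed in: All three scraps lie in the scrap tray, below its rim; the brush stands bristles down on its mat (centre within 45 mm along and 35 mm across of the mat's centre, tilt under 7 degrees); both pins stand within 15 mm of where they were; all at rest (all of step 2 and x of brush in the frame of mat between -0.045 and 0.045 m and y of brush in the frame of mat between -0.035 and 0.035 m and z of brush in the frame of mat below 0.009 m and angle between brush's own z axis and vertical below 0.12 rad and linear speed of each of scrap_plug, scrap_sink, scrap_corner, brush below 0.02 m/s and distance of each of pin_a, pin_b from where it was at the start of the episode below 0.015 m and angle between each of pin_a, pin_b's own z axis and vertical below 0.2 rad); the robot touches nothing.
It fails at once if the gripper or arm touches a scrap piece (contact force between any of the fingers, the arm and scrap_plug above 0.5 N or contact force between any of the fingers, the arm and scrap_sink above 0.5 N or contact force between any of the fingers, the arm and scrap_corner above 0.5 N).
It fails at once if a support pin is shifted more than 15 mm or knocked over (not (distance of each of pin_a, pin_b from where it was at the start of the episode below 0.015 m and angle between each of pin_a, pin_b's own z axis and vertical below 0.2 rad)).
It also fails if it takes over 48 s, if anything falls off the work surface, if the arm or the gripper's body presses on something with over 40 N, if the wrist force passes 120 N, or if a joint passes its speed limit or range.

## Robot

A 6-joint arm with a two-finger parallel gripper is mounted at the origin on the work surface. World frame = base frame: x ahead of the robot, y to its left, z up, the work surface at z = 0. Lengths are in m, angles in rad, forces in N, time in s.
With the tool pointing down it reaches from about 0.35 to 0.975 m from the base axis. Payload 4.9 kg.
Tool frame: the origin (TCP) lies at the very end of the fingers, on their centre line; the grasp point (between the pads) lies 19 mm behind it; z points along the fingers, y is the line along which they close (so a half turn about z gives the same grasp; the last joint's range is limited). The gripper opens to 85 mm and grips with 20 to 120 N. Pads are 22 mm wide; open, the fingers measure 114 mm over their backs; the gripper's body (76 mm by 85 mm) begins 54 mm behind the grasp point. The pads swing forward as they close: fully open they stand 13 mm farther back than shut.
Start: joints at [-1.308, 0.053, 1.613, -0, 1.476, -0.119], TCP at [0.233, -0.58, 0.204] pointing down, gripper open.
Joint ranges: [-3.01, 3.01], [-1.01, 2.22], [0.06, 2.58], [-1.02, 4.17], [0.09, 2.62], [-3.14, 3.14]. Speed limits (rad/s): [2.57, 2.57, 3.14, 3.14, 3.14, 3.14].

## Interface

Orientations are given as a unit quaternion [w, x, y, z].
In Python, from plant import monitor, vision, manip gives the robot as it stands. The module is installed in compiled form; this text tells all that it offers.
- The arm moves only by the tool arm_command, never from a script. Its argument "rows" is a list of rows, each a list of 3 entries, a list of its own where there are three numbers: the finger opening in mm, from 0 to 85.4, then the shift along the world's x, y, z in units of 30 cm (1.0 is 30 cm), then the turn, a rotation vector about the world's x, y, z in units of pi/2 rad (1.0 is pi/2 rad). In form: [[claw, [x, y, z], [wx, wy, wz]], ...]. A call has 1 to 12 rows; each row is the pose to reach, as a shift and turn from the pose commanded when the call began; what a row does not reach only later rows make up. A row lasts 1/12 s, in which the tool goes at most 41.7 mm and 7.16 degrees, less where a joint would pass 70% of its speed; a pose out of reach is approached as far as the arm can. A call with a number of a shift or a turn outside -1 to 1 is refused whole. A call with a gripper value outside its range is refused whole. The fingers move at their own pace and stop on an object; the grip force is fixed at half the most. Time passes only in rows, so rows that repeat a pose let the fingers close. It gives the time, the measured TCP pose, the force, the opening and the grip force at its end, in the units of the state.
- monitor.state(): the state, without advancing time (a new reading comes with each control period).
- vision.grab_frame(name): name is "side" or "top"; returns a dict with "color" (400x640x3 uint8, red, green, blue), "z_map" (400x640 float32, m along the optical axis (not along the pixel's ray), 0 where there is no reading), "mtx" (3x3 intrinsics, pixels), "k1" (the pictures are not rectified: a ray, as slopes to the right and down, at radius r is drawn at 1 + k1 r^2 times it, then the intrinsics apply), "R" (3x3) and "t" (3): a world point X has camera coordinates R X + t. Camera axes: x right, y down, z forward; pixel columns grow to the right and rows downward; lengths in m; the calibration is good to about 2 mm. A picture is of the moment at which its call begins.
- manip.job_done(): hands the job in; it is judged then, once.
The state is a dict: "time": time; "joint_pos": joint angles; "joint_vel": joint speeds; "joint_efforts": joint torques, N m; "tool_pos": TCP position; "tool_rot": TCP orientation; "contact_force": force on the tool from outside, world axes, zero at the start; "ft_torque": the same for the moment, N m; "gripper_width": opening from 0.0 (shut) to 1.0 (fully open); "grasp_force": force on a finger pad.
Only numpy, scipy, OpenCV 4.12 (cv2) and the standard library are available. Lean on these libraries where they do the work, as an engineer would, in place of code of your own. Each camera call takes 0.05 s, during which the arm holds its last target. There are 200 camera calls.

## Working session

There is one attempt and no reset: what is moved stays moved. The work goes in short steps, Python scripts to look and compute and a tool call to move; the robot and the scene stay as the last step left them, time stands still between calls to the robot, and variables do not carry over. Pictures are saved under pics/ and viewed, at most 10 in all, crops included, and the job is handed in when it is done.

Besides the shell and the picture viewer there is one more tool, called after ">>>" as name(argument=value, ...), one argument or row to a line, values as JSON. arm_command: Moves the arm, as the interface text tells. Shifts and turns lie within -1 to 1; 1 stands for 30 cm of shift or pi/2 rad of turn. Its arguments: {"type":"object","properties":{"rows":{"type":"array"}},"required":["rows"]}

```bash
mkdir -p pics
cat > h.py <<'E'
import numpy as np, cv2
from plant import monitor, vision, manip
def grab(n):
    f=vision.grab_frame(n); np.savez(f'{n}.npz',**f); return f
def load(n): return dict(np.load(f'{n}.npz'))
def rays(f,px):
    px=np.asarray(px,float).reshape(-1,1,2)
    u=cv2.undistortPoints(px,f['mtx'],np.array([float(f['k1']),0,0,0])).reshape(-1,2)
    d=np.c_[u,np.ones(len(u))]@f['R']; return -f['R'].T@f['t'], d
def onplane(f,px,z):
    c,d=rays(f,px); return c+d*((z-c[2])/d[:,2])[:,None]
def cloud(f):
    h,w=f['z_map'].shape; v,u=np.mgrid[:h,:w]
    c,d=rays(f,np.c_[u.ravel(),v.ravel()])
    P=c+d*f['z_map'].ravel()[:,None]; P[f['z_map'].ravel()<=0]=np.nan
    return P.reshape(h,w,3)
E
python3 - <<'E'
from h import *
for n in ('top','side'):
    f=grab(n); cv2.imwrite(f'pics/{n}0.png',f['color'][...,::-1]); print(n,-f['R'].T@f['t'],f['k1'],f['mtx'][0,0])
print(monitor.state())
E
```

```text
top [ 0.42542041 -0.01769792  0.95957492] -0.03670029909390981 383.37823936712937
side [0.34434677 0.64223886 0.73522591] 0.01414713921458328 437.1825146692255
{'time': 0.1, 'joint_pos': array([-1.30801368e+00,  5.33159073e-02,  1.61412982e+00, -1.27403044e-05,
        1.47597368e+00, -1.18990940e-01]), 'joint_vel': array([ 0.00031648, -0.00169683, -0.00533897, -0.00078586,  0.00191687,
        0.00141421]), 'joint_efforts': array([ 4.49113586e-04, -3.94904172e+01, -3.71362674e+01, -1.58910980e-04,
        3.84447689e-03, -2.40345930e-07]), 'tool_pos': array([ 0.23270076, -0.57942414,  0.2028865 ]), 'tool_rot': array([-9.10558303e-04,  9.81835845e-01,  1.89730173e-01, -7.19358012e-05]), 'contact_force': array([-0.6129212 , -0.03286043, -0.36869275]), 'ft_torque': array([ 0.01051363, -0.00125178,  0.03026917]), 'grasp_force': 0.0, 'gripper_width': 1.003104861312655}
```

View pics/top0.png

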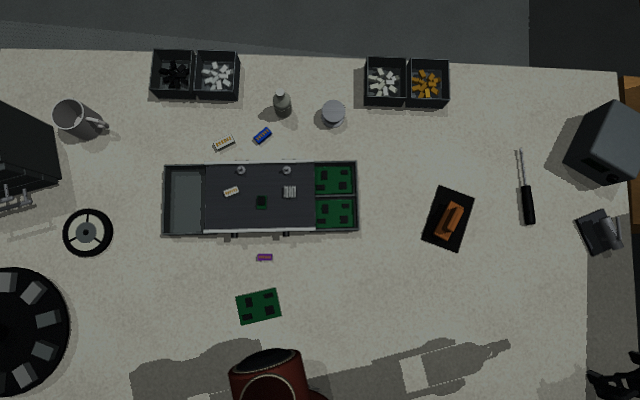

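View pics/side0.png

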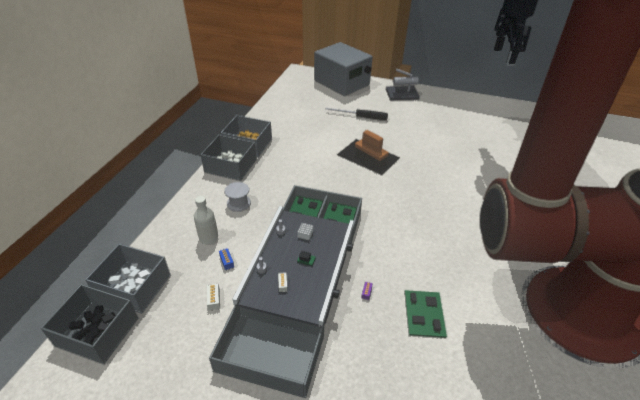

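The top view shows the deck at about (260,197). The empty tray is at its left end (183,200) and the boards are at the right. On the deck are the plug (231,191), corner (261,202), sink (289,191) and pins at (241,170) and (286,170). The brush is on its mat at (449,219). The side view agrees.

Run:
```python
from h import *
f=load('top'); g=load('side'); C=cloud(f); S=cloud(g)
for n,(u,v) in dict(deck=(255,215),tray=(183,200),brushtop=(449,219),mat=(432,235),bench=(400,300),plug=(231,191),sink=(289,191),corner=(261,202),pa=(241,170),pb=(286,170)).items(): print(n,C[v,u].round(4))
# object points above deck from both clouds
for nm,P,col in (('top',C,f['color']),('side',S,g['color'])):
    x,y,z=P[...,0],P[...,1],P[...,2]
    # deck plane height
    m=((z>.066)&(z<.11)&(x>.36)&(x<.56)&(y>.1-.2)&(y<.4)).astype(np.uint8)
    k,l,s,_=cv2.connectedComponentsWithStats(m)
    for i in range(1,k):
        if s[i,4]<8: continue
        q=P[l==i]; r=cv2.minAreaRect(q[:,:2].astype(np.float32)*1000)
        print(nm,s[i],q.mean(0).round(4),'zmax',q[:,2].max().round(4),np.round(r[0],1),np.round(r[1],1),round(r[2],1))
    m=((z>.03)&(z<.11)&(y<-.2)&(y>-.6)&(x>.25)&(x<.6)).astype(np.uint8)
    for zl,zh in ((.034,.05),(.075,.09)):
        mm=((m>0)&(z>zl)&(z<zh)); q=P[mm]
        if len(q)>8:
            r=cv2.minAreaRect(q[:,:2].astype(np.float32)*1000); print(nm,'brush',zl,len(q),q.mean(0).round(4),np.round(r[0],1),np.round(r[1],1),round(r[2],1))
im=f['color'][150:250,155:365,::-1]; cv2.imwrite('pics/c1.png',cv2.resize(im,None,fx=3.8,fy=3.8,interpolation=cv2.INTER_CUBIC))
```

```text
deck [0.5094 0.1195 0.0617]
tray [0.5465 0.3107 0.004 ]
brushtop [ 0.5138 -0.3367  0.0701]
mat [ 0.4785 -0.3149  0.0091]
bench [ 0.3167 -0.2375 -0.0014]
plug [0.5626 0.1766 0.0734]
sink [0.5686 0.042  0.0646]
corner [0.5391 0.1054 0.0733]
pa [0.6111 0.1542 0.0841]
pb [0.6139 0.0495 0.0878]
top [224 192  15   6  47] [0.5554 0.1806 0.0728] zmax 0.0776 [554.  177.2] [31.2 11.4] 89.2
top [285 194   3   4   9] [0.5557 0.0479 0.0747] zmax 0.0791 [556.2  47.8] [5.  6.4] 89.8
top [258 196   8  10  66] [0.5435 0.1051 0.0753] zmax 0.0786 [543.  104.8] [20.4 15.7] 2.3
top [203 227 113  11 459] [0.4725 0.1078 0.0711] zmax 0.0781 [468.4 106.6] [ 19.4 258.7] 3.2
top brush 0.034 321 [ 0.5103 -0.3369  0.041 ] [ 513.2 -346.2] [37.6 94.9] 62.3
top brush 0.075 227 [ 0.5124 -0.3455  0.0818] [ 512.9 -346.5] [20.5 59.9] 63.8
side [319 220  35 103 503] [0.4743 0.1224 0.0695] zmax 0.0734 [470.5 105.5] [ 20.3 262.3] 3.3
side [307 226   6  12  33] [0.557  0.0423 0.0726] zmax 0.0769 [557.6  41.4] [ 5.3 28. ] 5.1
side [299 251  12  11  91] [0.5446 0.1081 0.0724] zmax 0.0761 [545.5 106.4] [17.5 20.6] 89.2
side [281 278   6  12  45] [0.5565 0.1857 0.0709] zmax 0.0746 [555.5 182.5] [22.5  8.6] 89.8
side brush 0.034 244 [ 0.5115 -0.3351  0.0401] [ 513.6 -345.2] [40.9 93.7] 64.4
side brush 0.075 111 [ 0.5139 -0.3429  0.0792] [ 514.6 -343.9] [20.8 60.4] 63.9
```

View pics/c1.png

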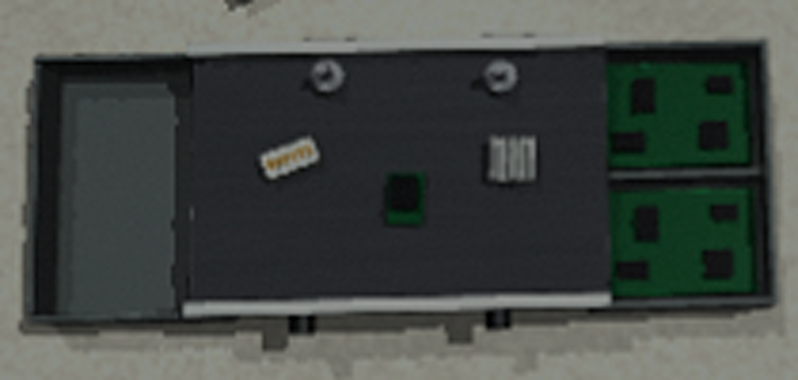

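The crop shows the plug (crop 290,158), corner (404,198), sink (512,158) and pins (327,76) and (501,76). All the scrap lies on the −x side of the pins. My x limit cut the objects off, so I'll refine.

Run:
```python
from h import *
A={}
for nm in ('top','side'):
    f=load(nm); P=cloud(f); x,y,z=P[...,0],P[...,1],P[...,2]
    dm=(z>.05)&(z<.12)&(x>.44)&(x<.68)&(y>-.06)&(y<.26)
    dk=P[dm&(z<.068)&(abs(x-.54)<.04)]; print(nm,'deck z',np.median(dk[:,2]))
    z0=np.median(dk[:,2]); A[nm]=(f,P,z0)
    r=cv2.minAreaRect(P[dm][:,:2].astype(np.float32)*1000); print('deck rect',r)
    a=np.deg2rad(r[2]); c=np.array(r[0])/1000
    e=np.array([np.cos(a),np.sin(a)]); e=e if abs(e[0])>.7 else np.array([np.sin(a),-np.cos(a)])
    ey=np.array([-e[1],e[0]]); L=(P[...,:2]-c)
    dx,dy=L@e,L@ey
    print('ang',np.rad2deg(np.arctan2(e[1],e[0])))
    m=((z>z0+.005)&(z<z0+.045)&(abs(dx)<.074)&(abs(dy)<.13)).astype(np.uint8)
    k,l,s,_=cv2.connectedComponentsWithStats(m)
    for i in range(1,k):
        if s[i,4]<8: continue
        ii=l==i; q=np.c_[dx[ii],dy[ii],z[ii]-z0]*1000
        print(s[i].tolist(),'deckframe min',q.min(0).round(1),'max',q.max(0).round(1),'world',P[ii].mean(0).round(4))
    for zl,zh in ((.034,.052),(.072,.09)):
        q=P[(z>zl)&(z<zh)&(y<-.25)&(y>-.43)&(x>.42)&(x<.6)][:,:2].astype(np.float64)
        d=q-q.mean(0); w,V=np.linalg.eigh(d.T@d); v=V[:,1]; print('brush',zl,np.rad2deg(np.arctan2(v[1],v[0])),q.mean(0))
    q=P[(z<.015)&(z>-.01)&(y<-.2)&(y>-.46)&(x>.38)&(x<.64)&(f['color'].max(-1)<45)][:,:2]
    if len(q)>50: print('mat',cv2.minAreaRect(q.astype(np.float32)*1000))
```

```text
top deck z 0.05985730299537506
deck rect ((549.1946411132812, 105.63248443603516), (182.64378356933594, 309.284912109375), 3.3147521018981934)
ang 3.3147521018981934
[237, 167, 9, 8, 54] deckframe min [57.6 37.7  5.6] max [72.1 56.9 36.8] world [0.6116 0.1556 0.0766]
[283, 167, 9, 8, 56] deckframe min [ 55.1 -70.3   5.2] max [ 72.6 -51.5  35.4] world [0.616  0.0488 0.0757]
[224, 186, 16, 12, 113] deckframe min [ 4.  52.   5.3] max [29.1 86.6 17.9] world [0.561  0.1757 0.0733]
[285, 186, 11, 12, 85] deckframe min [ -0.8 -79.5   5.1] max [ 25.4 -55.4  21. ] world [0.566  0.0387 0.0738]
[257, 196, 10, 10, 75] deckframe min [-16.5 -10.5   5.1] max [ 4.9 10.8 18.7] world [0.5435 0.1047 0.0741]
[206, 227, 110, 4, 133] deckframe min [ -73.9 -123.8    7.9] max [-70.9 127.9  15.7] world [0.4769 0.0995 0.0715]
brush 0.034 157.95638885670408 [ 0.5101518  -0.33688924]
brush 0.072 152.7790832541601 [ 0.51214286 -0.34509235]
mat ((523.11669921875, -357.1214599609375), (99.24404907226562, 149.83518981933594), 71.31810760498047)
side deck z 0.05791479324241455
deck rect ((551.103759765625, 110.32540
[... 160 characters left out ...]
.6 -53.6  34.6] world [0.6188 0.0535 0.0743]
[318, 221, 34, 102, 171] deckframe min [ -74.  -127.8    5.6] max [-70.7 129.7  15.5] world [0.4778 0.1232 0.0697]
[297, 224, 16, 15, 166] deckframe min [ -0.4 -84.8   5.3] max [ 26.8 -55.2  21.7] world [0.5675 0.0428 0.0727]
[297, 251, 17, 14, 118] deckframe min [-24.9 -13.1   5. ] max [ 6.8  9.6 18.2] world [0.5434 0.109  0.0706]
[257, 257, 10, 16, 97] deckframe min [58.  35.4  5.2] max [73.2 54.4 35.1] world [0.6141 0.1602 0.0746]
[278, 273, 9, 18, 152] deckframe min [ 4.6 47.9  5.2] max [28.9 84.9 16.6] world [0.5632 0.1797 0.0713]
brush 0.034 160.26498538471122 [ 0.51137025 -0.33508578]
brush 0.072 153.99541583539022 [ 0.5139716  -0.34178037]
```

>>> arm_command(
  rows=[
    [60, [0.936, 0.781, -0.12], [0, 0, -0.534]],
    [60, [0.936, 0.781, -0.12], [0, 0, -0.534]],
    [60, [0.936, 0.781, -0.12], [0, 0, -0.534]],
    [60, [0.936, 0.781, -0.12], [0, 0, -0.534]],
    [60, [0.936, 0.781, -0.12], [0, 0, -0.534]],
    [60, [0.936, 0.781, -0.12], [0, 0, -0.534]],
    [60, [0.936, 0.781, -0.12], [0, 0, -0.534]],
    [60, [0.936, 0.781, -0.12], [0, 0, -0.534]],
    [60, [0.936, 0.781, -0.12], [0, 0, -0.534]],
    [60, [0.936, 0.781, -0.12], [0, 0, -0.534]],
    [60, [0.936, 0.781, -0.12], [0, 0, -0.534]],
    [60, [0.936, 0.781, -0.12], [0, 0, -0.534]],
  ],
)

```text
time: 1.1
tool_pos: [0.5134, -0.3455, 0.1675]
tool_rot: [0.0, 0.974, -0.226, -0.001]
contact_force: [0.7, -0.4, -0.6]
gripper_width: 0.703
grasp_force: 0.0
```

>>> arm_command(
  rows=[
    [60, [0, 0, -0.1], [0, 0, 0]],
    [60, [0, 0, -0.2], [0, 0, 0]],
    [60, [0, 0, -0.3], [0, 0, 0]],
    [60, [0, 0, -0.36], [0, 0, 0]],
    [60, [0, 0, -0.398], [0, 0, 0]],
    [60, [0, 0, -0.398], [0, 0, 0]],
    [10, [0, 0, -0.398], [0, 0, 0]],
    [10, [0, 0, -0.398], [0, 0, 0]],
    [10, [0, 0, -0.398], [0, 0, 0]],
    [10, [0, 0, -0.398], [0, 0, 0]],
    [10, [0, 0, -0.398], [0, 0, 0]],
    [10, [0, 0, -0.398], [0, 0, 0]],
  ],
)

```text
time: 2.1
tool_pos: [0.5149, -0.3471, 0.0512]
tool_rot: [0.001, 0.974, -0.226, 0.002]
contact_force: [-1.0, -0.4, 5.8]
gripper_width: 0.207
grasp_force: 58.8
```

>>> arm_command(
  rows=[
    [10, [0, 0, 0.02], [0, 0, 0]],
    [10, [0, 0, 0.1], [0, 0, 0]],
    [10, [0, 0, 0.2], [0, 0, 0]],
    [10, [0, 0, 0.3], [0, 0, 0]],
    [10, [0, 0, 0.4], [0, 0, 0]],
    [10, [0, 0, 0.5], [0, 0, 0]],
    [10, [0, 0, 0.5], [0, 0, 0]],
    [10, [0, 0, 0.5], [0, 0, 0]],
  ],
)

```text
time: 2.77
tool_pos: [0.5147, -0.3463, 0.2013]
tool_rot: [0.001, 0.974, -0.226, 0.002]
contact_force: [0.1, 0.6, -2.3]
gripper_width: 0.205
grasp_force: 58.8
```

Run:
```python
from h import *
s=monitor.state(); print(s['tool_pos'],s['tool_rot'],s['contact_force'],s['gripper_width'])
ims=[]
for nm in ('top','side'):
    f=grab(nm); P=cloud(f); x,y,z=P[...,0],P[...,1],P[...,2]
    m=(x>.42)&(x<.6)&(y>-.44)&(y<-.25)&(z>.12)&(z<.26)
    c=f['color'].astype(int); w=m&(c[...,0]>c[...,2]*1.5)&(c[...,0]>50)
    q=P[w]; print(nm,len(q),q.min(0),q.max(0),np.percentile(q[:,2],[2,50,98]))
    q=P[(x>.42)&(x<.63)&(y>-.46)&(y<-.25)&(abs(z-.004)<.012)&(c.max(-1)<50)]
    print('mat',cv2.minAreaRect(q[:,:2].astype(np.float32)*1000),len(q))
    v,u=np.where(w); v,u=int(v.mean()),int(u.mean()); a=f['color'][max(v-50,0):v+70,max(0,u-65):u+65,::-1]; ims.append(cv2.resize(a,(390,360),interpolation=cv2.INTER_CUBIC))
cv2.imwrite('pics/lift.png',np.hstack(ims))
```

```text
[ 0.51468932 -0.3462955   0.20130606] [ 0.00099848  0.97403096 -0.22640274  0.00211823] [ 0.12616332  0.57196259 -2.33258653] 0.20539984459107952
top 279 [ 0.46853065 -0.35119887  0.18755802] [ 0.53636576 -0.31115239  0.23581074] [0.18866861 0.19192015 0.23432821]
mat ((521.126708984375, -363.1973876953125), (124.3349380493164, 157.50332641601562), 78.51518249511719) 1896
side 607 [ 0.46690153 -0.37119113  0.17409704] [ 0.5608427  -0.30588182  0.23958248] [0.17666267 0.19233864 0.22948498]
mat ((499.8041076660156, -377.80487060546875), (81.72840881347656, 121.0943832397461), 30.4779109954834) 7
```

View pics/lift.png

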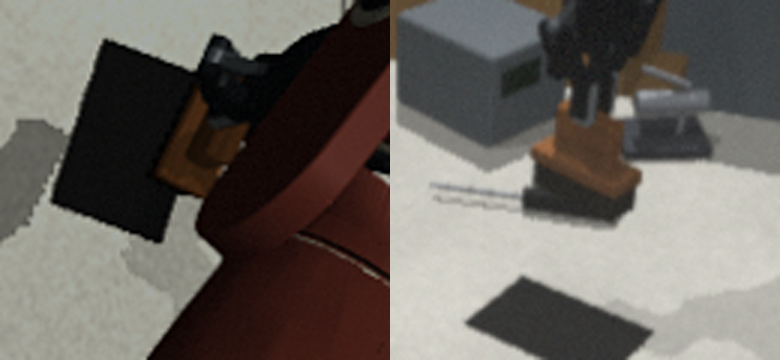

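The brush is gripped level. The mat is bare in both views, and the brush back is at z≈0.192, so the bristle ends are 47 mm below the TCP.

>>> arm_command(
  rows=[
    [10, [0.02, 0.1, 0], [0, 0, 0.05]],
    [10, [0.05, 0.2, 0], [0, 0, 0.1]],
    [10, [0.08, 0.32, 0], [0, 0, 0.16]],
    [10, [0.1, 0.44, 0], [0, 0, 0.22]],
    [10, [0.12, 0.56, 0], [0, 0, 0.28]],
    [10, [0.14, 0.68, 0], [0, 0, 0.327]],
    [10, [0.14, 0.8, 0], [0, 0, 0.327]],
    [10, [0.14, 0.9, 0], [0, 0, 0.327]],
    [10, [0.14, 0.95, 0], [0, 0, 0.327]],
    [10, [0.14, 0.95, 0], [0, 0, 0.327]],
    [10, [0.14, 0.95, 0], [0, 0, 0.327]],
  ],
)

```text
time: 3.78
tool_pos: [0.5544, -0.0599, 0.1961]
tool_rot: [-0.0, 1.0, 0.029, -0.002]
contact_force: [-0.0, -0.2, -1.5]
gripper_width: 0.205
grasp_force: 58.9
```

>>> arm_command(
  rows=[
    [10, [0.007, 0.1, 0], [0, 0, 0]],
    [10, [0.007, 0.169, 0], [0, 0, 0]],
    [10, [0.007, 0.169, -0.05], [0, 0, 0]],
    [10, [0.007, 0.169, -0.1], [0, 0, 0]],
    [10, [0.007, 0.169, -0.15], [0, 0, 0]],
    [10, [0.007, 0.169, -0.2], [0, 0, 0]],
    [10, [0.007, 0.169, -0.24], [0, 0, 0]],
    [10, [0.007, 0.169, -0.24], [0, 0, 0]],
    [10, [0.007, 0.169, -0.24], [0, 0, 0]],
  ],
)

```text
time: 4.53
tool_pos: [0.5569, -0.0107, 0.1252]
tool_rot: [-0.0, 1.0, 0.028, -0.001]
contact_force: [0.1, 0.1, -0.8]
gripper_width: 0.206
grasp_force: 59.0
```

Run:
```python
from h import *
s=monitor.state(); print(s['tool_pos'],s['tool_rot'])
f=grab('side'); P=cloud(f); g=grab('top')
a=f['color'][150:350,200:420,::-1]; b=g['color'][130:260,150:370,::-1]
cv2.imwrite('pics/hov.png',np.hstack([cv2.resize(a,(440,400)),cv2.resize(b,(360,400))]))
```

```text
[ 0.55692279 -0.01070278  0.12521335] [-1.77255639e-04  9.99614380e-01  2.77325496e-02 -1.40169276e-03]
```

View pics/hov.png

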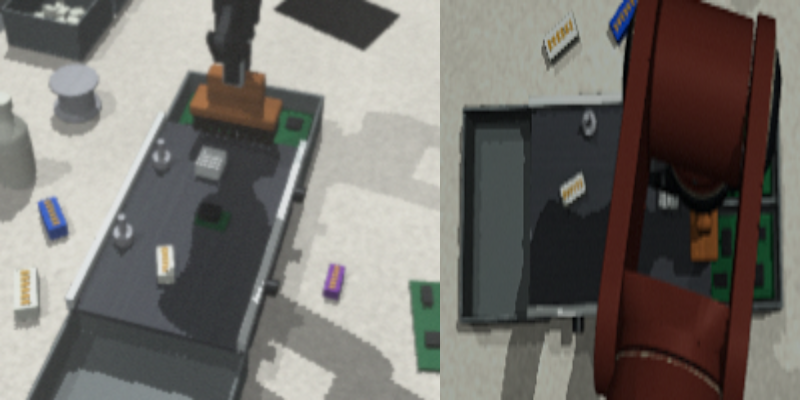

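The brush hovers at the board end (side crop 237,105), behind the sink (210,160), and both pins stand clear of its path. I'll check its lateral position relative to the pins and rails in the same view.

Run:
```python
from h import *
f=load('side'); P=cloud(f); c=f['color'].astype(int); z=P[...,2]
w=(c[...,0]>c[...,2]*1.5)&(c[...,0]>50)&(abs(P[...,0]-.55)<.09)&(abs(P[...,1])<.06)&(z>.1)&(z<.16)
q=P[w]; q=q[(q[:,2]<.125)]; r=cv2.minAreaRect(q[:,:2].astype(np.float32)*1000); print(r, np.percentile(q[:,2],[5,50,95]))
ex=np.array([np.cos(np.deg2rad(3.2)),np.sin(np.deg2rad(3.2))]); L=(q[:,:2]-[.5505,.11])@ex*1000
print('brush dx',np.percentile(L,[1,99]))
m=(z>.07)&(z<.1)&(P[...,0]>.45)&(P[...,0]<.66)&(P[...,1]>.02)&(P[...,1]<.22); X=(P[m][:,:2]-[.5505,.11])@ex*1000
print(np.histogram(X,bins=np.arange(-90,95,5)))
```

```text
((557.2085571289062, -9.043643951416016), (93.75209045410156, 40.47499465942383), 2.3204941749572754) [0.10460855 0.11339509 0.12237228]
brush dx [-46.20504304  45.6459128 ]
(array([ 0,  0, 59, 81,  0,  0,  0,  0,  0,  0,  0,  0,  0,  0,  3, 17, 19,
       18, 41, 44, 56, 70, 51, 21,  0,  0,  0,  0,  0,  5, 34, 53, 13,  1,
       32, 83]), array([-90, -85, -80, -75, -70, -65, -60, -55, -50, -45, -40, -35, -30,
       -25, -20, -15, -10,  -5,   0,   5,  10,  15,  20,  25,  30,  35,
        40,  45,  50,  55,  60,  65,  70,  75,  80,  85,  90]))
```

>>> arm_command(
  rows=[
    [10, [-0.013, 0, -0.025], [0, 0, 0]],
    [10, [-0.013, 0, -0.05], [0, 0, 0]],
    [10, [-0.013, 0, -0.05], [0, 0, 0]],
    [10, [-0.013, 0, -0.05], [0, 0, 0]],
    [10, [-0.014, 0.02, -0.05], [0, 0, 0]],
    [10, [-0.015, 0.04, -0.05], [0, 0, 0]],
    [10, [-0.016, 0.06, -0.05], [0, 0, 0]],
    [10, [-0.018, 0.08, -0.05], [0, 0, 0]],
  ],
)

```text
time: 5.3
tool_pos: [0.5526, 0.0148, 0.1119]
tool_rot: [0.0, 1.0, 0.029, 0.0]
contact_force: [-0.0, 0.1, -1.7]
gripper_width: 0.206
grasp_force: 59.1
```

>>> arm_command(
  rows=[
    [10, [-0.004, 0.01, -0.008], [0, 0, 0]],
    [10, [-0.006, 0.035, -0.008], [0, 0, 0]],
    [10, [-0.007, 0.06, -0.008], [0, 0, 0]],
    [10, [-0.009, 0.085, -0.008], [0, 0, 0]],
    [10, [-0.01, 0.11, -0.008], [0, 0, 0]],
    [10, [-0.012, 0.135, -0.008], [0, 0, 0]],
    [10, [-0.013, 0.16, -0.008], [0, 0, 0]],
    [10, [-0.014, 0.185, -0.008], [0, 0, 0]],
  ],
)

```text
time: 5.97
tool_pos: [0.5481, 0.0703, 0.1092]
tool_rot: [0.0, 1.0, 0.028, -0.0]
contact_force: [0.2, -0.8, -1.8]
gripper_width: 0.201
grasp_force: 59.1
```

>>> arm_command(
  rows=[
    [10, [-0.002, 0.025, 0], [0, 0, 0]],
    [10, [-0.003, 0.05, 0], [0, 0, 0]],
    [10, [-0.004, 0.075, 0], [0, 0, 0]],
    [10, [-0.006, 0.1, 0], [0, 0, 0]],
    [10, [-0.007, 0.125, 0], [0, 0, 0]],
    [10, [-0.008, 0.15, 0], [0, 0, 0]],
    [10, [-0.01, 0.175, 0], [0, 0, 0]],
    [10, [-0.011, 0.2, 0], [0, 0, 0]],
  ],
)

```text
time: 6.63
tool_pos: [0.5448, 0.1302, 0.1092]
tool_rot: [0.0, 1.0, 0.028, -0.0]
contact_force: [-0.9, -0.4, -1.4]
gripper_width: 0.205
grasp_force: 59.1
```

Run:
```python
from h import *
f=grab('side')
cv2.imwrite('pics/sw1.png',cv2.resize(f['color'][190:390,200:380,::-1],(540,600)))
```

```text
(no output)
```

View pics/sw1.png

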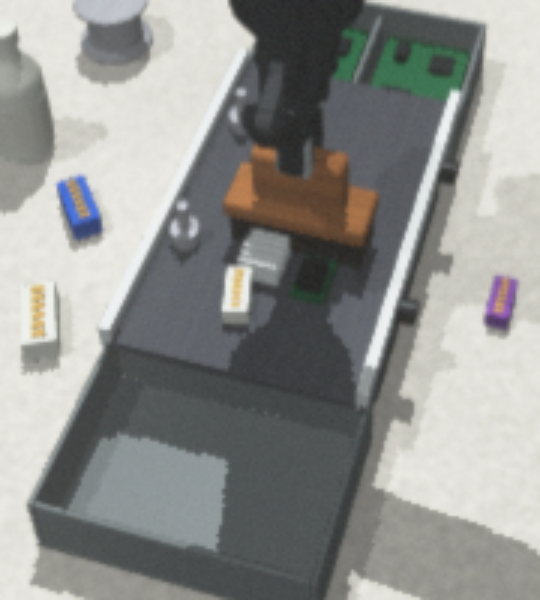

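The sink (265,255), corner (315,278) and plug (237,293) are in front of the brush, and the pins are clear. I'll keep sweeping.

>>> arm_command(
  rows=[
    [10, [-0.002, 0.025, 0], [0, 0, 0]],
    [10, [-0.003, 0.05, 0], [0, 0, 0]],
    [10, [-0.004, 0.075, 0], [0, 0, 0]],
    [10, [-0.006, 0.1, 0], [0, 0, 0]],
    [10, [-0.007, 0.125, 0], [0, 0, 0]],
    [10, [-0.008, 0.15, 0], [0, 0, 0]],
    [10, [-0.01, 0.175, 0], [0, 0, 0]],
    [10, [-0.011, 0.2, 0], [0, 0, 0]],
    [10, [-0.013, 0.225, 0], [0, 0, 0]],
    [10, [-0.014, 0.25, 0], [0, 0, 0]],
    [10, [-0.015, 0.275, 0], [0, 0, 0]],
    [10, [-0.017, 0.3, 0], [0, 0, 0]],
  ],
)

```text
time: 7.68
tool_pos: [0.5398, 0.2203, 0.1092]
tool_rot: [-0.0, 1.0, 0.028, 0.0]
contact_force: [0.2, 0.4, -1.4]
gripper_width: 0.204
grasp_force: 59.1
```

>>> arm_command(
  rows=[
    [10, [-0.001, 0.02, 0], [0, 0, 0]],
    [10, [-0.002, 0.04, 0], [0, 0, 0]],
    [10, [-0.003, 0.06, 0], [0, 0, 0]],
    [10, [-0.004, 0.08, 0], [0, 0, 0]],
    [10, [-0.004, 0.08, 0], [0, 0, 0]],
    [10, [-0.004, 0.08, 0], [0, 0, 0]],
  ],
)

```text
time: 8.18
tool_pos: [0.5385, 0.2438, 0.1092]
tool_rot: [0.0, 1.0, 0.029, 0.0]
contact_force: [0.4, 0.6, -1.3]
gripper_width: 0.203
grasp_force: 59.1
```

Run:
```python
from h import *
f=grab('side')
cv2.imwrite('pics/sw2.png',cv2.resize(f['color'][190:390,200:380,::-1],(540,600)))
```

```text
(no output)
```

View pics/sw2.png

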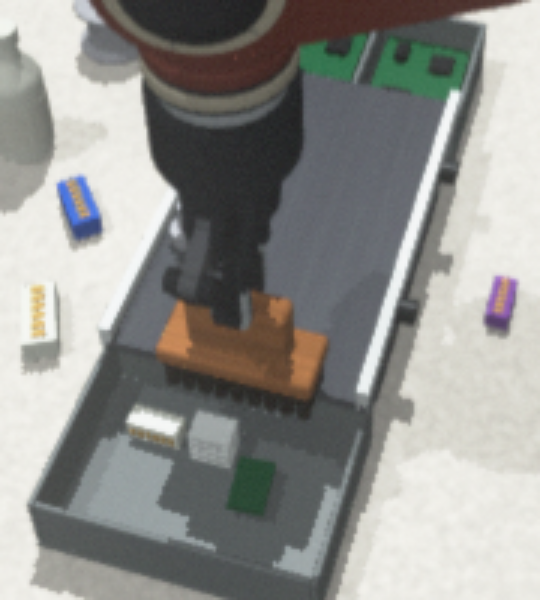

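All three pieces are in the scrap tray: plug (155,427), sink (213,440), and corner upside down (252,485). I'll lift and carry the brush back.

>>> arm_command(
  rows=[
    [10, [0, 0, 0.06], [0, 0, 0]],
    [10, [0, 0, 0.15], [0, 0, 0]],
    [10, [0, 0, 0.25], [0, 0, 0]],
    [10, [0, 0, 0.32], [0, 0, 0]],
    [10, [0, -0.08, 0.32], [0, 0, 0]],
    [10, [0, -0.2, 0.32], [0, 0, 0]],
    [10, [0, -0.32, 0.32], [0, 0, 0]],
    [10, [0, -0.45, 0.32], [0, 0, 0]],
    [10, [0, -0.58, 0.32], [0, 0, 0]],
    [10, [0, -0.71, 0.32], [0, 0, 0]],
    [10, [0, -0.84, 0.32], [0, 0, 0]],
    [10, [0, -0.96, 0.32], [0, 0, 0]],
  ],
)

```text
time: 9.23
tool_pos: [0.5381, -0.047, 0.2054]
tool_rot: [0.0, 1.0, 0.028, 0.0]
contact_force: [0.9, 0.2, -1.2]
gripper_width: 0.202
grasp_force: 59.1
```

>>> arm_command(
  rows=[
    [10, [-0.01, -0.12, 0], [0, 0, -0.05]],
    [10, [-0.02, -0.24, 0], [0, 0, -0.1]],
    [10, [-0.03, -0.36, 0], [0, 0, -0.16]],
    [10, [-0.04, -0.48, 0], [0, 0, -0.22]],
    [10, [-0.05, -0.6, 0], [0, 0, -0.28]],
    [10, [-0.06, -0.72, 0], [0, 0, -0.327]],
    [10, [-0.07, -0.84, 0], [0, 0, -0.327]],
    [10, [-0.08, -0.95, 0], [0, 0, -0.327]],
    [10, [-0.08, -0.98, 0], [0, 0, -0.327]],
    [10, [-0.08, -0.98, 0], [0, 0, -0.327]],
    [10, [-0.08, -0.98, 0], [0, 0, -0.327]],
  ],
)

```text
time: 10.15
tool_pos: [0.5143, -0.3383, 0.2049]
tool_rot: [-0.001, 0.974, -0.227, -0.0]
contact_force: [-0.5, -0.3, -1.6]
gripper_width: 0.208
grasp_force: 59.1
```

>>> arm_command(
  rows=[
    [10, [0.012, -0.042, -0.1], [0, 0, 0]],
    [10, [0.012, -0.042, -0.2], [0, 0, 0]],
    [10, [0.012, -0.042, -0.3], [0, 0, 0]],
    [10, [0.012, -0.042, -0.4], [0, 0, 0]],
    [10, [0.012, -0.042, -0.46], [0, 0, 0]],
    [10, [0.012, -0.042, -0.49], [0, 0, 0]],
    [10, [0.012, -0.042, -0.49], [0, 0, 0]],
    [10, [0.012, -0.042, -0.49], [0, 0, 0]],
  ],
)

```text
time: 10.82
tool_pos: [0.5188, -0.3503, 0.0589]
tool_rot: [0.0, 0.974, -0.226, 0.0]
contact_force: [0.0, -0.9, -0.2]
gripper_width: 0.206
grasp_force: 59.1
```

>>> arm_command(
  rows=[
    [10, [0, 0, -0.01], [0, 0, 0]],
    [10, [0, 0, -0.018], [0, 0, 0]],
    [10, [0, 0, -0.026], [0, 0, 0]],
    [10, [0, 0, -0.026], [0, 0, 0]],
    [10, [0, 0, -0.026], [0, 0, 0]],
  ],
)

```text
time: 11.23
tool_pos: [0.5187, -0.3516, 0.0512]
tool_rot: [0.0, 0.974, -0.227, 0.001]
contact_force: [-0.1, -0.2, 0.1]
gripper_width: 0.203
grasp_force: 59.3
```

>>> arm_command(
  rows=[
    [30, [0, 0, 0], [0, 0, 0]],
    [50, [0, 0, 0], [0, 0, 0]],
    [60, [0, 0, 0], [0, 0, 0]],
    [60, [0, 0, 0], [0, 0, 0]],
    [60, [0, 0, 0], [0, 0, 0]],
    [60, [0, 0, 0.05], [0, 0, 0]],
    [60, [0, 0, 0.15], [0, 0, 0]],
    [60, [0, 0, 0.28], [0, 0, 0]],
    [60, [0, 0, 0.4], [0, 0, 0]],
    [60, [-0.1, -0.1, 0.5], [0, 0, 0]],
    [60, [-0.2, -0.2, 0.5], [0, 0, 0]],
    [60, [-0.3, -0.3, 0.5], [0, 0, 0]],
  ],
)

```text
time: 12.23
tool_pos: [0.4361, -0.4356, 0.2045]
tool_rot: [0.002, 0.974, -0.225, 0.003]
contact_force: [0.0, -0.3, -0.6]
gripper_width: 0.704
grasp_force: 0.0
```

>>> arm_command(
  rows=[
    [60, [-0.1, -0.1, 0], [0, 0, 0]],
    [60, [-0.2, -0.2, 0], [0, 0, 0]],
    [60, [-0.3, -0.3, 0], [0, 0, 0]],
    [60, [-0.4, -0.4, 0], [0, 0, 0]],
    [60, [-0.4, -0.4, 0], [0, 0, 0]],
    [60, [-0.4, -0.4, 0], [0, 0, 0]],
    [60, [-0.4, -0.4, 0], [0, 0, 0]],
  ],
)

```text
time: 12.82
tool_pos: [0.3154, -0.5536, 0.1999]
tool_rot: [-0.0, 0.974, -0.227, 0.0]
contact_force: [0.4, 0.4, -0.4]
gripper_width: 0.705
grasp_force: 0.0
```

Run:
```python
from h import *
f=grab('top'); g=grab('side')
a=g['color'][90:390,200:420,::-1]; b=f['color'][150:270,150:490,::-1]
cv2.imwrite('pics/fin.png',np.hstack([cv2.resize(a,(300,409)),cv2.resize(b,(500,409))]))
for n,F in (('top',f),('side',g)):
    P=cloud(F); x,y,z=P[...,0],P[...,1],P[...,2]
    q=P[(z>.034)&(z<.095)&(y<-.25)&(y>-.45)&(x>.42)&(x<.62)]; r=cv2.minAreaRect(q[:,:2].astype(np.float32)*1000); print(n,r,q[:,2].max())
    for py,px in ((.158,.613),(.051,.6175)):
        q=P[(z>.066)&(z<.1)&(abs(x-px)<.016)&(abs(y-py)<.025)]; print('pin',q.mean(0),q[:,2].max())
    m=(z>.008)&(z<.04)&(y>.24)&(y<.325)&(x>.475)&(x<.605); k,l,s,c=cv2.connectedComponentsWithStats(m.astype(np.uint8))
    for i in range(1,k):
        if s[i,4]>15: print('scrap',P[l==i].mean(0),P[l==i].max(0))
```

```text
top ((516.5770263671875, -350.7496032714844), (38.35382843017578, 95.20172119140625), 62.59122848510742) 0.08741988573734871
pin [0.61426558 0.1571835  0.07504693] 0.09560776443755015
pin [0.61656851 0.04890359 0.07584997] 0.09671661641863993
scrap [0.58848838 0.26273698 0.01946144] [0.60496479 0.2698654  0.02344318]
scrap [0.5510139  0.26143435 0.02776043] [0.56504017 0.27179536 0.03373622]
scrap [0.51804413 0.28331779 0.01965621] [0.53097451 0.3015154  0.02467115]
side ((520.10595703125, -344.82513427734375), (40.2462158203125, 96.53707122802734), 70.17254638671875) 0.08329197621806639
pin [0.61543566 0.15945156 0.07523895] 0.09341153901809829
pin [0.6195012  0.05245062 0.07540515] 0.0932195263300657
scrap [0.58924085 0.26538844 0.01629843] [0.60490465 0.27246939 0.02227202]
scrap [0.55272792 0.26500887 0.02338385] [0.56752569 0.27301172 0.0309041 ]
scrap [0.52057373 0.28457154 0.01790827] [0.53368333 0.30185109 0.02137202]
```

View pics/fin.png

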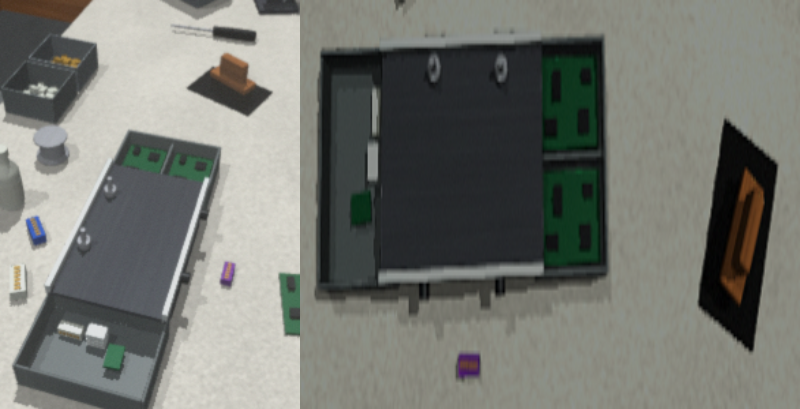

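The final view shows all the scrap in the tray (side crop 70–115, 330–355), both pins standing, and the brush upright on the mat and released.

```bash
python3 -c "
from plant import manip
print(manip.job_done())"
```

```text
the job is handed in; nothing more can be done
None
```

I handed the job in at about 13 s of the 48 s allowed: the last camera check showed all three scraps in the scrap tray, both pins standing within a few mm of their start, and the brush upright and released on its mat; no verdict was returned.

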